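# Put away the register stops in stacking bins

### The arm

A 7-joint arm with a two-finger parallel gripper is mounted at the origin on a cart in front of the work surface, level with it; the furniture and walls round the work are solid. World frame = base frame: x ahead of the robot, y to its left, z up, the work surface at z = 0. Lengths are in m, angles in rad, forces in N, time in s.
With the tool pointing down it reaches from about 0.425 to 1.025 m from the base axis. Payload 9.4 kg.
Tool frame: the origin (TCP) lies midway between the tips of the shut fingers; the grasp point (between the pads) lies 19 mm behind it; z points along the fingers, y is the line along which they close (so a half turn about z gives the same grasp; the last joint's range is limited). The gripper opens to 85 mm and grips with 20 to 120 N. Pads are 22 mm wide; open, the fingers measure 114 mm over their backs; the gripper's body (76 mm by 85 mm) begins 54 mm behind the grasp point. The pads swing forward as they close: fully open they stand 13 mm farther back than shut.
Start: joints at [-1.221, 0.599, -0.003, 1.599, 0.002, 0.943, -0.08], TCP at [0.3, 0.66, 0.231] pointing down, gripper open.
Joint ranges: [-2.57, 2.57], [-0.35, 1.97], [-1.29, 1.29], [0.11, 2.56], [-1.05, 4.19], [0.11, 1.86], [-2.63, 2.63]. Speed limits (rad/s): [2.22, 2.22, 3.01, 3.01, 3.14, 3.14, 3.14].

### API

Orientations are given as a unit quaternion [w, x, y, z].
In Python, from workcell import * gives the robot as it stands.
- The arm moves only by the tool servo_tool, never from a script. Its argument "deltas" is a list of rows, each an object with "delta_rot": the turn, a rotation vector about the tool's x, y, z in rad, a list of three; "linear": the shift along the tool's x, y, z in cm, a list of three; "claw": the opening, from 0 (shut) to 1 (fully open). A call has exactly 8 rows; each row is the pose to reach, as a shift and turn from the pose commanded when the call began, along the tool's axes at that moment; what a row does not reach only later rows make up. A row lasts 1/8 s, in which the tool goes at most 62.5 mm and 10.7 degrees, less where a joint would pass 70% of its speed; a pose out of reach is approached as far as the arm can. A call with a gripper value outside its range is refused whole. The fingers move at their own pace and stop on an object; "newtons" is the grip in N (left out, the last holds). Time passes only in rows, so rows that repeat a pose let the fingers close, or fill a call up. It gives the time, the measured TCP pose, the force, the opening and the grip force at its end, in the units of the state.
- sense(): the state, without advancing time (a new reading comes with each control period).
- camera(name): name is "scene" or "top" or "wrist"; returns a dict with "pixels" (420x560x3 uint8, blue, green, red), "fov_y" (degrees; the focal length in pixels is half the picture's height over the tangent of half this angle, whatever the lens; pixels are square), "cx", "cy" (the principal point, pixels), "eye" and "rotation" of the camera in the world. Camera axes: x right, y down, z forward; pixel columns grow to the right and rows downward; lengths in m; the calibration is good to about 2 mm. A picture is of the moment at which its call begins. There is no depth.
- finish_job(): hands the job in; it is judged then, once.
Trained networks look in a picture, given as the dict that the camera call returned (one of the last four; its "shot" number tells which), for a name from the list of things; names that differ only in an ending like _2 or _b are one class to them, and where a whole thing is asked for, a point or a joint stands for the part that bears it (a point fixed in the world has none). Each returns a list of dicts, best first, with "p" (0 to 1); they miss things now and then, are a little off and sometimes report something else, mostly with a low value. They report only what shows in the picture. A call takes as long as a camera call. They do not tell look-alikes from the thing itself.
- outline_of(picture, target): "pixels" (420x560 bool, what is visible of it) and "location" ([column, row] in pixels, amid what is visible of it).
- place_of(picture, target): "location" ([column, row] in pixels: a listed point, or the origin of a listed thing).
The state is a dict: "time_s": time; "q": joint angles; "qvel": joint speeds; "effort": joint torques, N m; "tool_pos": TCP position; "eef_rot": TCP orientation; "wrist_force": force on the tool from outside, world axes, zero at the start; "moment": the same for the moment, N m; "width": finger opening in m; "grip_force": force on a finger pad.
Only numpy, scipy, OpenCV 4.12 (cv2) and the standard library are available. Lean on these libraries where they do the work, as an engineer would, in place of code of your own. Each camera call takes 0.05 s, during which the arm holds its last target. There are 200 camera calls.

### The job

Put away the stencil jig's two register stops: stand the left-hand stop on its foot in the blue bin and the right-hand stop on its foot in the yellow bin. Then stack the yellow bin squarely on the blue bin, leaving the blue one about where it stands, and close the stack with the grey lid, each fully seated on the one below. Do not tip over or push away the blue-lidded pot or the red squeeze bottle.

Things in the scene. Friction and masses are not known exactly. Their poses are not given: they have to be found in the camera images.
- bin_blue: Blue open stacking bin, 120 (x) x 66 (y) x 48 mm, loose, grip across the width. Origin: centre of underside, z up. Walls 3.5 mm, inside 113 x 59; inner floor 8 and rim 48 mm above the origin. Its foot, a centred plug 105 x 51 x 5 mm (lowest 2 mm stepped in by 2), fits the mouth of the bin below, 4 mm play each side, either way round; seated, its origin is 43 mm above that bin's.
- bin_yellow: Yellow open stacking bin, loose, about 150 g, otherwise the same as the blue one (120 x 66 x 48 mm, origin at the centre of the underside, x along its length). Goes on the blue bin.
- lid: Grey lid, 120 (x) x 66 (y) mm, right way up, loose, about 100 g. Origin: centre of the underside of its plug, which is the same as the bins' (seated: 43 mm above the bin's origin). Plate 5 to 9 mm above the origin; on it a centred black grip bar, 60 mm along x, 12 mm wide, from 9 to 31 mm above the origin.
- stop_left: Left-hand register stop: red L on a dark foot, about 80 g, any yaw. Origin: centre of underside of the foot plate, 40 (x) x 30 (y) x 4 mm. On its back edge a fence 40 mm long (x), 10 thick (y -15 to -5), top 30 mm up: grip this. A low return, 8 wide, 16 high, runs forward (+y) from the fence's LEFT end (x -20 to -12), seen from behind the fence with the return pointing away.
- stop_right: Right-hand register stop (red L on a dark foot), the mirror image of the left-hand one, same sizes and axes; its return runs forward (+y) from the RIGHT end of the fence (x from 12 to 20 mm), as seen from behind the fence with the return pointing away.
- pot: Bystander: round pigment pot with a blue lid, 64 mm across, 70 mm high, loose. Origin: centre of its underside, z up.
- squeeze_bottle: Bystander: red squeeze bottle with a white nozzle, 58 mm across, 110 mm high, loose. Origin: centre of its underside, z up.
Not all that is in view belongs to the job. What is shaped like the stop_right but turquoise is not meant.

How it is judged:
By the outcome, as a careful person would: the job done as asked, in the order asked, and still so for the second after the job is handed in, with the robot touching nothing.
It also fails if it takes over 131 s, if anything falls off the work surface, if the arm or the gripper's body presses on something with over 40 N, if the wrist force passes 120 N, or if a joint passes its speed limit or range.

## Working session

There is one attempt and no reset: what is moved stays moved. The work goes in short steps, Python scripts to look and compute and a tool call to move; the robot and the scene stay as the last step left them, time stands still between calls to the robot, and variables do not carry over. Pictures are saved under pics/ and viewed, at most 18 in all, crops included, and the job is handed in when it is done.

Besides the shell and the picture viewer there is one more tool, called by a JSON object that holds its "method" and its "body", one argument or row to a line. servo_tool: Moves the arm, as the interface text tells. Its arguments: {"type":"object","properties":{"deltas":{"type":"array","items":{"type":"object","properties":{"delta_rot":{"type":"array","items":{"type":"number"}},"linear":{"type":"array","items":{"type":"number"}},"claw":{"type":"number"}}}},"newtons":{"type":"number"}},"required":["deltas"]}

```bash
mkdir -p pics; ls; cat > h.py <<'E'
from workcell import *
import numpy as np, cv2
from scipy.spatial.transform import Rotation as R
def f(p): return p["pixels"].shape[0]/2/np.tan(np.radians(p["fov_y"])/2)
def ray(p,uv):
    d=np.array([(uv[0]-p["cx"])/f(p),(uv[1]-p["cy"])/f(p),1.]); return np.array(p["rotation"])@d
def at_z(p,uv,z):
    d=ray(p,uv); e=np.array(p["eye"]); return e+d*(z-e[2])/d[2]
def proj(p,X):
    c=(np.atleast_2d(X)-np.array(p["eye"]))@np.array(p["rotation"]); return c[:,:2]/c[:,2:]*f(p)+[p["cx"],p["cy"]]
E
python3 - <<'E'
from h import *
s=sense(); print(s)
ims=[]
for n in("scene","top"):
    p=camera(n); cv2.imwrite(f"pics/{n}0.png",p["pixels"]); print(n,p["eye"],p["rotation"],p["fov_y"],p["cx"],p["cy"],[k for k in p])
    for t in "bin_blue bin_yellow lid stop_left stop_right pot squeeze_bottle".split():
        for o in place_of(p,t)[:3]: print(t,round(o["p"],2),np.round(o["location"]),np.round(at_z(p,o["location"],0),3))
E
```

```text
pics
{'time_s': 0.0, 'q': array([-1.22068319,  0.60014842, -0.00253476,  1.60012596,  0.00176264,
        0.94289275, -0.07980341]), 'qvel': array([ 4.03677630e-04, -1.09462392e-04, -1.69489401e-05,  1.06761804e-04,
       -4.89456554e-04,  5.18701702e-04, -1.23028807e-03]), 'effort': array([ 2.24787647e-03, -7.76472902e+01,  1.56580668e+00, -2.58009553e+01,
        1.22148794e-02,  8.85670306e-03, -1.49250877e-05]), 'tool_pos': array([0.29994623, 0.6595279 , 0.23040164]), 'eef_rot': array([-1.08043101e-04,  2.11777583e-01,  9.77317572e-01, -7.78660345e-04]), 'wrist_force': array([-0.18188509, -1.17204316,  1.07552848]), 'moment': array([0.05776868, 0.00902496, 0.03377414]), 'grip_force': 0.0, 'width': 0.08523941271543073}
scene [ 0.27561071 -1.39269936  1.09213093] [-0.43489478  0.89243397 -0.11244214  0.04224809] 47.668448625035595 277.5992856723733 206.25389891461214 ['pixels', 'fov_y', 'cx', 'cy', 'eye', 'rotation', 'shot']Traceback (most recent call last):
  File "<stdin>", line 7, in <module>
  File "h.py", line 8, in at_z
    d=ray(p,uv); e=np.array(p["eye"]); return e+d*(z-e[2])/d[2]
  File "h.py", line 6, in ray
    d=np.array([(uv[0]-p["cx"])/f(p),(uv[1]-p["cy"])/f(p),1.]); return np.array(p["rotation"])@d
                                                                       ~~~~~~~~~~~~~~~~~~~~~~~^~
ValueError: matmul: Input operand 1 has a mismatch in its core dimension 0, with gufunc signature (n?,k),(k,m?)->(n?,m?) (size 3 is different from 4)
```

```bash
sed -i 's/np.array(p\["rotation"\])/rot(p)/g' h.py; cat >> h.py <<'E'
def rot(p): 
    w,x,y,z=p["rotation"]; return R.from_quat([x,y,z,w]).as_matrix()
E
python3 - <<'E'
from h import *
for n in("scene","top"):
    p=camera(n); cv2.imwrite(f"pics/{n}0.png",p["pixels"]); print(n,p["eye"],rot(p)[:,2],p["fov_y"])
    for t in "bin_blue bin_yellow lid stop_left stop_right pot squeeze_bottle".split():
        for o in place_of(p,t)[:3]: print(t,round(o["p"],2),np.round(o["location"]),np.round(at_z(p,o["location"],0),3))
E
```

```text
scene [ 0.27561071 -1.39269936  1.09213093] [ 0.17320826  0.76672882 -0.61816326] 47.668448625035595
bin_blue 0.69 [264. 224.] [ 0.511 -0.123  0.   ]
bin_yellow 0.81 [244. 161.] [0.517 0.302 0.   ]
lid 0.96 [280. 289.] [ 0.493 -0.435  0.   ]
stop_left 0.64 [254. 201.] [0.503 0.015 0.   ]
stop_right 0.67 [279. 324.] [ 0.457 -0.564  0.   ]
stop_right 0.63 [270. 268.] [ 0.482 -0.343  0.   ]
stop_right 0.38 [263. 247.] [ 0.483 -0.242  0.   ]
pot 0.83 [267. 248.] [ 0.493 -0.246  0.   ]
squeeze_bottle 0.67 [271. 151.] [0.649 0.349 0.   ]
top [ 0.40194727 -0.07730521  1.28203168] [ 0.14022109  0.01802128 -0.9899562 ] 54.73667823859751
bin_blue 0.95 [302. 234.] [ 0.495 -0.125  0.   ]
bin_yellow 0.71 [403. 234.] [ 0.491 -0.443  0.   ]
bin_yellow 0.65 [302. 234.] [ 0.494 -0.126  0.   ]
bin_yellow 0.59 [163. 228.] [0.52  0.317 0.   ]
lid 0.83 [404. 234.] [ 0.492 -0.445  0.   ]
stop_left 0.44 [260. 233.] [0.5   0.007 0.   ]
stop_right 0.48 [368. 236.] [ 0.486 -0.334  0.   ]
stop_right 0.48 [442. 242.] [ 0.465 -0.564  0.   ]
pot 0.78 [338. 238.] [ 0.48 -0.24  0.  ]
pot 0.73 [146. 190.] [0.644 0.377 0.   ]
squeeze_bottle 0.76 [146. 189.] [0.645 0.375 0.   ]
squeeze_bottle 0.71 [258. 233.] [0.499 0.012 0.   ]
```

View pics/scene0.png

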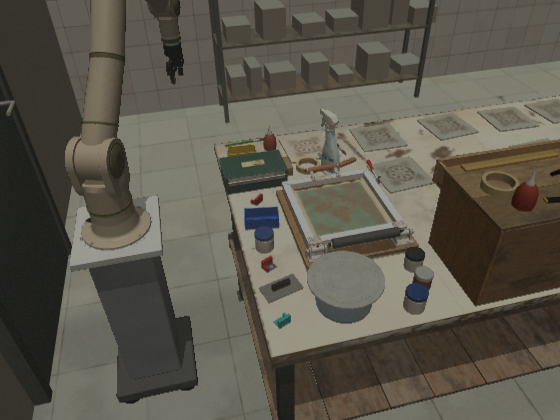

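View pics/top0.png

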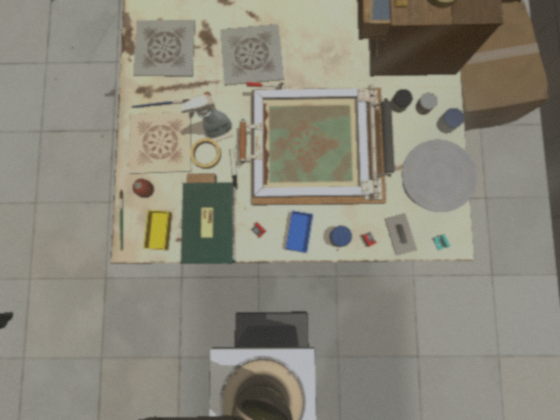

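```bash
cat >> h.py <<'E'
def tool():
    s=sense(); w,x,y,z=s["eef_rot"]; return np.array(s["tool_pos"]),R.from_quat([x,y,z,w]).as_matrix()
def go(x,y,z,yaw=None,near=True):
    """tool-frame shift (cm) and rotvec to TCP (x,y,z), pointing down, tool y along yaw deg (mod 180)"""
    p,M=tool(); cur=np.degrees(np.arctan2(M[1,1],M[0,1]))
    if yaw is None: yaw=cur
    if near: yaw=cur+(yaw-cur+90)%180-90
    a=np.radians(yaw); Y=np.array([np.cos(a),np.sin(a),0]); Z=np.array([0,0,-1.]); T=np.c_[np.cross(Y,Z),Y,Z]
    print("lin",np.round(M.T@(np.array([x,y,z])-p)*100,2),"rot",np.round(R.from_matrix(M.T@T).as_rotvec(),3),"curyaw",round(cur,1),"q7",round(sense()["q"][6],2))
E
python3 -c "
from h import *
go(.47,.3,.4,90); go(.47,-.05,.4,90)"
```

```text
lin [-30.36 -25.74 -16.87] rot [ 0.     0.    -0.427] curyaw 65.5 q7 -0.08
lin [-44.85 -57.6  -16.87] rot [ 0.     0.    -0.427] curyaw 65.5 q7 -0.08
```

{"method": "servo_tool", "body": {
  "deltas": [
    {"linear":[-4,-3,-5],"delta_rot":[0,0,-0.1],"claw":1},
    {"linear":[-8,-7,-9],"delta_rot":[0,0,-0.2],"claw":1},
    {"linear":[-12,-11,-13],"delta_rot":[0,0,-0.3],"claw":1},
    {"linear":[-16,-14,-17],"delta_rot":[0,0,-0.43],"claw":1},
    {"linear":[-20,-18,-17],"delta_rot":[0,0,-0.43],"claw":1},
    {"linear":[-25,-22,-17],"delta_rot":[0,0,-0.43],"claw":1},
    {"linear":[-30.4,-25.7,-17],"delta_rot":[0,0,-0.43],"claw":1},
    {"linear":[-30.4,-25.7,-17],"delta_rot":[0,0,-0.43],"claw":1}
  ]
}}

```text
time_s: 1.9
tool_pos: [0.4725, 0.2959, 0.4019]
eef_rot: [0.001, 0.001, 1.0, -0.0]
wrist_force: [-0.1, -0.2, 0.2]
width: 0.0855
grip_force: 0.0
```

```bash
python3 - <<'E'
from h import *
p=camera("wrist"); cv2.imwrite("pics/w1.png",p["pixels"]); print(p["eye"],rot(p),p["fov_y"]); print(sense()["tool_pos"])
for t in "bin_yellow squeeze_bottle stop_left".split():
    for o in place_of(p,t)[:3]: print(t,round(o["p"],2),np.round(o["location"]),np.round(at_z(p,o["location"],0),3))
go(.47,-.05,.4,90)
E
```

```text
[0.39128058 0.29603502 0.54482132] [[ 3.54075602e-03  9.48270025e-01  3.17445150e-01]
 [ 9.99993695e-01 -3.27142843e-03 -1.38145496e-03]
 [-2.71493236e-04  3.17448040e-01 -9.48275629e-01]] 70.73484525753116
[0.47281728 0.29575796 0.40174918]
bin_yellow 0.9 [293. 180.] [0.513 0.324 0.   ]
squeeze_bottle 0.9 [314. 246.] [0.648 0.367 0.   ]
stop_left 0.84 [124. 181.] [0.515 0.005 0.   ]
lin [  0.13 -35.15   0.1 ] rot [ 0.001 -0.     0.004] curyaw 90.3 q7 0.89
```

View pics/w1.png

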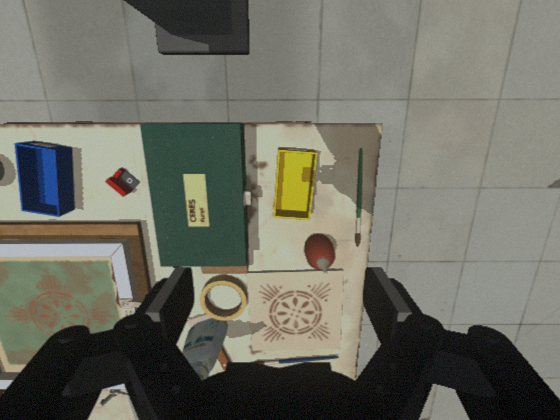

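{"method": "servo_tool", "body": {
  "deltas": [
    {"linear":[0,-5,0],"claw":1},
    {"linear":[0,-11,0],"claw":1},
    {"linear":[0,-17,0],"claw":1},
    {"linear":[0,-23,0],"claw":1},
    {"linear":[0,-29,0],"claw":1},
    {"linear":[0,-35,0],"claw":1},
    {"linear":[0,-41,2],"claw":1},
    {"linear":[0,-46,4],"claw":1}
  ]
}}

```text
$.deltas[0]: bad value
```

```bash
python3 - <<'E'
from h import *
a=cv2.imread("pics/w1.png")
p=camera("wrist"); b=p["pixels"]; cv2.imwrite("pics/w2.png",b); print(sense()["tool_pos"])
loc={}
for t in "stop_left stop_right bin_blue pot lid".split():
    for o in place_of(p,t)[:4]: print(t,round(o["p"],2),np.round(o["location"]),np.round(at_z(p,o["location"],0),3))
c1=cv2.resize(a[140:225,260:340],None,fx=3.5,fy=3.5,interpolation=cv2.INTER_CUBIC)
c2=cv2.resize(a[155:205,95:155],None,fx=5,fy=5,interpolation=cv2.INTER_CUBIC)
h=max(c1.shape[0],c2.shape[0]); out=np.zeros((h+420,600,3),np.uint8)
out[:c1.shape[0],:c1.shape[1]]=c1; out[:c2.shape[0],c1.shape[1]:c1.shape[1]+c2.shape[1]]=c2; out[h:,:560]=b; out=cv2.resize(out,None,fx=600/out.shape[0],fy=600/out.shape[0]) ; cv2.imwrite("pics/w2c.png",out)
E
```

```text
[0.46944107 0.30205629 0.40117579]
stop_left 0.91 [123. 181.] [0.513 0.01  0.   ]
bin_blue 0.6 [ 52. 177.] [ 0.506 -0.121  0.   ]
```

View pics/w2c.png

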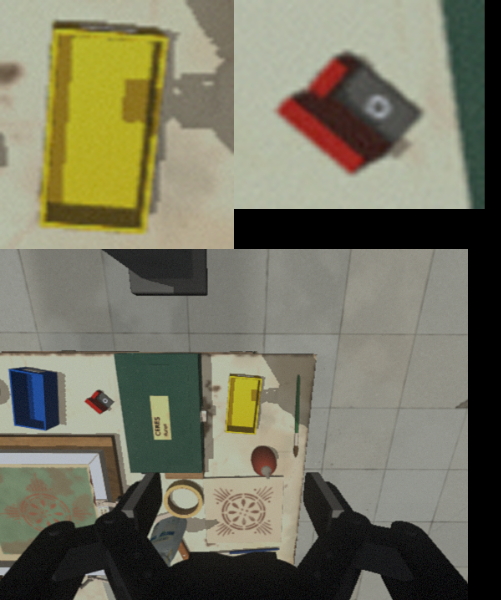

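{"method": "servo_tool", "body": {
  "deltas": [
    {"linear":[0,-5,0],"delta_rot":[0,0,0],"claw":1},
    {"linear":[0,-11,0],"delta_rot":[0,0,0],"claw":1},
    {"linear":[0,-17,0],"delta_rot":[0,0,0],"claw":1},
    {"linear":[0,-23,0],"delta_rot":[0,0,0],"claw":1},
    {"linear":[0,-29,2],"delta_rot":[0,0,0],"claw":1},
    {"linear":[0,-35,4],"delta_rot":[0,0,0],"claw":1},
    {"linear":[0,-41,6],"delta_rot":[0,0,0],"claw":1},
    {"linear":[0,-46,6],"delta_rot":[0,0,0],"claw":1}
  ]
}}

```text
time_s: 3.4
tool_pos: [0.4712, -0.1613, 0.3402]
eef_rot: [-0.001, -0.002, 1.0, 0.0]
wrist_force: [1.6, 0.9, 0.2]
width: 0.0856
grip_force: 0.0
```

```bash
python3 - <<'E'
from h import *
p=camera("wrist"); b=p["pixels"]; cv2.imwrite("pics/w2.png",b); print(sense()["tool_pos"])
for t in "stop_left stop_right bin_blue pot lid".split():
    for o in place_of(p,t)[:4]: print(t,round(o["p"],2),np.round(o["location"]),np.round(at_z(p,o["location"],0),3))
cv2.imwrite("pics/w3.png",cv2.resize(b[90:290],(800,286),interpolation=cv2.INTER_CUBIC))
E
```

```text
[ 0.47085382 -0.16818383  0.34099459]
stop_left 0.92 [378. 189.] [0.512 0.008 0.   ]
stop_right 0.74 [ 39. 162.] [ 0.468 -0.552  0.   ]
stop_right 0.56 [171. 170.] [ 0.48  -0.337  0.   ]
bin_blue 0.79 [304. 186.] [ 0.506 -0.118  0.   ]
pot 0.72 [226. 174.] [ 0.486 -0.247  0.   ]
lid 0.89 [114. 179.] [ 0.495 -0.433  0.   ]
lid 0.4 [302. 185.] [ 0.505 -0.121  0.   ]
```

View pics/w3.png

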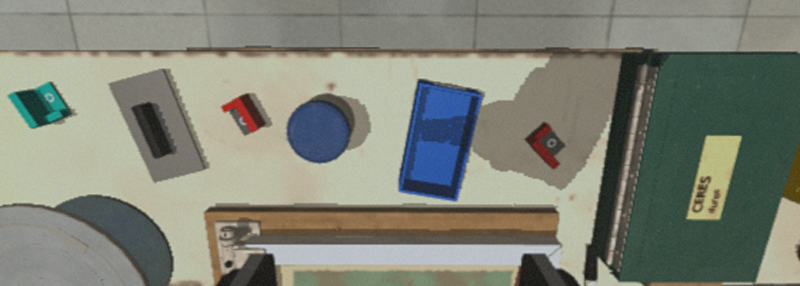

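```bash
cat >> h.py <<'E'
from scipy.optimize import minimize
def box(x0,x1,y0,y1,z0,z1): return np.array([[x,y,z] for x in(x0,x1) for y in(y0,y1) for z in(z0,z1)])/1000.
BIN=[box(-60,60,-33,33,5,48),box(-52,52,-25,25,0,5)]
LID=[box(-60,60,-33,33,5,9),box(-30,30,-6,6,9,31),box(-52,52,-25,25,0,5)]
FENCE={"L":[box(-20,20,-15,-5,4,30),box(-20,-12,-5,15,4,16)],"R":[box(-20,20,-15,-5,4,30),box(12,20,-5,15,4,16)]}
FOOT=[box(-20,20,-15,15,0,4)]
S=4
def render(p,parts,x,y,z,yaw,win):
    c,s=np.cos(yaw),np.sin(yaw); m=np.zeros(((win[3]-win[1])*S,(win[2]-win[0])*S),np.uint8)
    for b in parts:
        w=b@np.array([[c,s,0],[-s,c,0],[0,0,1]])+[x,y,z]
        uv=(proj(p,w)+.5-[win[0],win[1]])*S
        cv2.fillConvexPoly(m,cv2.convexHull(np.round(uv*16-8).astype(np.int32)),1,shift=4)
    return cv2.resize(m.astype(np.float32),None,fx=1/S,fy=1/S,interpolation=cv2.INTER_AREA)
def fit(p,mask,parts,x,y,z=0,yaws=np.radians(np.arange(0,180,15))):
    u=proj(p,[[x,y,z]])[0]; r=90; win=[int(max(0,u[0]-r)),int(max(0,u[1]-r)),int(min(560,u[0]+r)),int(min(420,u[1]+r))]
    t=mask[win[1]:win[3],win[0]:win[2]].astype(np.float32)
    def c(v): return np.abs(render(p,parts,v[0]/100,v[1]/100,z,v[2],win)-t).sum()/t.sum()
    best=None
    for a in yaws:
        v0=np.array([x*100,y*100,a]); r0=minimize(c,v0,method="Nelder-Mead",options=dict(initial_simplex=v0+np.array([[0,0,0],[1,0,0],[0,1,0],[0,0,.25]]),maxiter=120,xatol=1e-3,fatol=1e-4))
        if best is None or r0.fun<best.fun: best=r0
    v=best.x; return np.array([v[0]/100,v[1]/100,np.degrees(v[2])]),best.fun
def red(p,uv,r=30):
    hsv=cv2.cvtColor(p["pixels"],cv2.COLOR_BGR2HSV); h,s,v=cv2.split(hsv)
    m=((h<8)|(h>172))&(s>130)&(v>35); k=np.zeros_like(m); a,b=int(uv[0]),int(uv[1]); k[max(0,b-r):b+r,max(0,a-r):a+r]=1
    return m&k
E
python3 - <<'E'
from h import *
p=camera("wrist")
A=np.radians(np.arange(0,360,30))
def near(t,xy): 
    o=min(outline_of(p,t),key=lambda o:np.linalg.norm(at_z(p,o["location"],.02)[:2]-xy)); print(t,round(o["p"],2),o["pixels"].sum()); return o["pixels"]
print("blue",fit(p,near("bin_blue",(.5,-.12)),BIN,.5,-.12))
print("lid",fit(p,near("lid",(.49,-.44)),LID,.49,-.44))
for n,x,y in(("L",.512,.008),("R",.48,-.337)):
    m=red(p,proj(p,[[x,y,.01]])[0],25); print(n,m.sum())
    for k in "LR": print(k,fit(p,m,FENCE[k],x,y,0,A))
print(proj(p,[[.48,-.245,.07]]))
o=place_of(p,"pot")[0]; print(at_z(p,o["location"],0))
o=outline_of(p,"pot")[0]["pixels"]; v,u=np.nonzero(o); print("pot box",u.min(),u.max(),v.min(),v.max())
E
```

```text
Traceback (most recent call last):
ValueError: min() iterable argument is empty
```

```bash
cat >> h.py <<'E'
def col(p,X,h0,h1,smin=100,vmin=20,r=70):
    uv=proj(p,[X])[0]; h,s,v=cv2.split(cv2.cvtColor(p["pixels"],cv2.COLOR_BGR2HSV)); m=(h>=h0)&(h<=h1)&(s>smin)&(v>vmin)
    k=np.zeros_like(m); a,b=map(int,uv); k[max(0,b-r):b+r,max(0,a-r):a+r]=1
    m=cv2.morphologyEx((m&k).astype(np.uint8),cv2.MORPH_CLOSE,np.ones((3,3),np.uint8)); n,l,st,_=cv2.connectedComponentsWithStats(m)
    return l==1+np.argmax(st[1:,4])
E
python3 - <<'E'
from h import *
p=camera("wrist"); print(p["shot"])
A=np.radians(np.arange(0,360,30))
m=col(p,(.505,-.12,.04),105,128); print("blue",m.sum(),fit(p,m,BIN,.505,-.12))
for o in outline_of(p,"lid"): print("lid",o["p"],o["pixels"].sum(),fit(p,o["pixels"],LID,.49,-.44)) if o["location"][0]<200 else None
for n,x,y in(("L",.512,.008),("R",.48,-.337)):
    m=red(p,proj(p,[[x,y,.01]])[0],25); print(n,m.sum())
    for k in "LR": print(k,fit(p,m,FENCE[k],x,y,0,A))
for o in outline_of(p,"pot"): v,u=np.nonzero(o["pixels"]); print("pot box",u.min(),u.max(),v.min(),v.max())
E
```

```text
8
blue 3368 (array([ 5.04740228e-01, -1.17326006e-01,  1.70769270e+02]), np.float64(0.0686609297990799))
lid 0.9 2997 (array([  0.49417136,  -0.43506239, 194.67481669]), np.float64(0.031302135437726974))
L 222
L (array([5.12291521e-01, 1.23482925e-02, 4.76036496e+01]), np.float64(0.36880630254745483))
R (array([5.11119569e-01, 1.19650512e-02, 4.33518867e+01]), np.float64(0.9192004799842834))
R 228
L (array([  0.48420492,  -0.33986402, 217.70686925]), np.float64(0.8404605388641357))
R (array([  0.48039154,  -0.33599949, 206.48153777]), np.float64(0.6779056787490845))
pot box 200 245 154 202
```

```bash
python3 -c "
from h import *
go(.52,.006,.17,137)"
```

```text
lin [-4.86 16.46 17.14] rot [ 0.     0.    -0.815] curyaw 90.3 q7 1.87
```

{"method": "servo_tool", "body": {
  "deltas": [
    {"linear":[-1,4,2],"delta_rot":[0,0,0.18],"claw":1},
    {"linear":[-2,8,4],"delta_rot":[0,0,0.36],"claw":1},
    {"linear":[-3,12,7],"delta_rot":[0,0,0.54],"claw":1},
    {"linear":[-4.9,16.5,11],"delta_rot":[0,0,0.72],"claw":0.8},
    {"linear":[-4.9,16.5,15],"delta_rot":[0,0,0.9],"claw":0.7},
    {"linear":[-4.9,16.5,17],"delta_rot":[0,0,1.08],"claw":0.6},
    {"linear":[-4.9,16.5,17],"delta_rot":[0,0,1.26],"claw":0.6},
    {"linear":[-4.9,16.5,17],"delta_rot":[0,0,1.44],"claw":0.6}
  ]
}}

```text
time_s: 4.95
tool_pos: [0.5204, 0.0059, 0.1709]
eef_rot: [-0.0, 0.66, 0.751, -0.0]
wrist_force: [-0.5, 0.5, 0.7]
width: 0.0514
grip_force: 0.0
```

{"method": "servo_tool", "body": {
  "deltas": [
    {"linear":[0,0,0],"delta_rot":[0,0,0.18],"claw":0.6},
    {"linear":[0,0,0],"delta_rot":[0,0,0.36],"claw":0.6},
    {"linear":[0,0,0],"delta_rot":[0,0,0.54],"claw":0.6},
    {"linear":[0,0,0],"delta_rot":[0,0,0.72],"claw":0.6},
    {"linear":[0,0,0],"delta_rot":[0,0,0.87],"claw":0.6},
    {"linear":[0,0,0],"delta_rot":[0,0,0.87],"claw":0.6},
    {"linear":[0,0,0],"delta_rot":[0,0,0.87],"claw":0.6},
    {"linear":[0,0,0],"delta_rot":[0,0,0.87],"claw":0.6}
  ]
}}

```text
time_s: 5.95
tool_pos: [0.5205, 0.0054, 0.1714]
eef_rot: [-0.0, 0.914, 0.406, 0.0]
wrist_force: [0.5, -0.4, -0.2]
width: 0.0513
grip_force: 0.0
```

```bash
python3 - <<'E'
from h import *
p=camera("wrist"); s=sense(); print(s["q"],s["width"])
go(.52,.006,.17,137)
A=np.radians(np.arange(0,360,30))
os=outline_of(p,"stop_left"); print([(o["p"],o["pixels"].sum()) for o in os])
for o in os[:2]: print("outline",fit(p,o["pixels"],FENCE["L"]+FOOT,.512,.012,0,A),fit(p,o["pixels"],FENCE["L"]+FOOT,.512,.012,0,[np.radians(47)]))
hs=cv2.cvtColor(p["pixels"],cv2.COLOR_BGR2HSV); h,sa,v=cv2.split(hs)
m=(((h<10)|(h>170))&(sa>130)&(v>20)); k=np.zeros_like(m); a,b=map(int,proj(p,[[.512,.012,.01]])[0]); k[b-50:b+50,a-50:a+50]=1; m&=k.astype(bool)
m=cv2.morphologyEx(m.astype(np.uint8),cv2.MORPH_CLOSE,np.ones((3,3),np.uint8))>0
print(m.sum(),fit(p,m,FENCE["L"],.512,.012,0,A))
im=p["pixels"].copy(); im[m]=(0,255,0); cv2.imwrite("pics/w4.png",np.hstack([cv2.resize(x[b-60:b+60,a-65:a+65],(400,369)) for x in(p["pixels"],im)]))
E
```

```text
[-0.61568356  0.53878728  0.73076574  2.15290717 -0.59474299  0.65821993
 -0.20326954] 0.051300231825120605
lin [ 0.02 -0.08  0.14] rot [-0.    -0.     0.016] curyaw -42.1 q7 -0.2
[(0.75, np.int64(1140))]
outline (array([5.11455067e-01, 1.09501362e-02, 4.42221100e+01]), np.float64(0.05986842140555382)) (array([5.11369654e-01, 1.09226029e-02, 4.44305588e+01]), np.float64(0.06052631512284279))
518 (array([5.10533143e-01, 1.06136984e-02, 4.54969871e+01]), np.float64(0.2531370520591736))
```

View pics/w4.png

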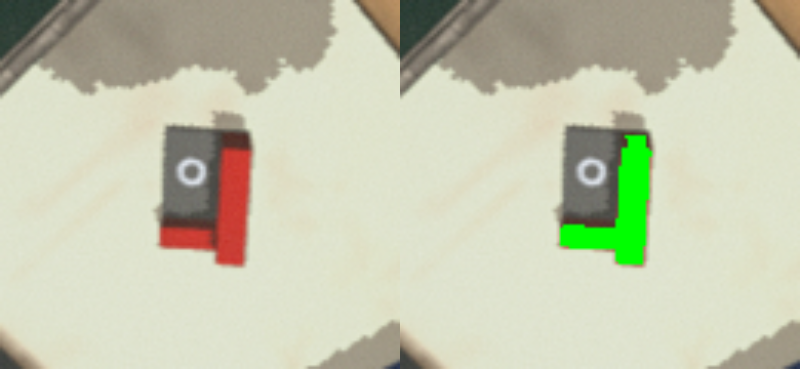

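```bash
python3 -c "
from h import *
go(.5213,.0065,.0075,-45.7)"
```

```text
lin [ 0.14 -0.02 16.39] rot [-0.    -0.     0.063] curyaw -42.1 q7 -0.2
```

{"method": "servo_tool", "body": {
  "deltas": [
    {"linear":[0.14,0,5],"delta_rot":[0,0,0.06],"claw":0.5},
    {"linear":[0.14,0,10],"delta_rot":[0,0,0.06],"claw":0.5},
    {"linear":[0.14,0,14],"delta_rot":[0,0,0.06],"claw":0.5},
    {"linear":[0.14,0,16.4],"delta_rot":[0,0,0.06],"claw":0.5},
    {"linear":[0.14,0,16.4],"delta_rot":[0,0,0.06],"claw":0.5},
    {"linear":[0.14,0,16.4],"delta_rot":[0,0,0.06],"claw":0},
    {"linear":[0.14,0,16.4],"delta_rot":[0,0,0.06],"claw":0},
    {"linear":[0.14,0,16.4],"delta_rot":[0,0,0.06],"claw":0}
  ],
  "newtons": 40
}}

```text
time_s: 7.05
tool_pos: [0.522, 0.0065, 0.0085]
eef_rot: [0.0, 0.926, 0.378, 0.001]
wrist_force: [-0.7, -1.0, 8.2]
width: 0.0091
grip_force: 41.9
```

```bash
python3 -c "
from h import *
s=sense();print(s['q'],s['width'],s['grip_force'])
go(.52,.006,.16,-45.7)"
```

```text
[-0.35646366  0.76299321  0.3530552   2.22819432 -0.94140178  0.29989747
  0.02730915] 0.009078343457203859 41.94917857646942
lin [ -0.16  -0.08 -15.15] rot [ 0.001 -0.001  0.002] curyaw -45.6 q7 0.03
```

```bash
python3 -c "
from h import *
go(.515,-.115,.16,-9.2)"
```

```text
lin [ -8.98   8.21 -15.15] rot [ 0.002 -0.001 -0.635] curyaw -45.6 q7 0.03
```

{"method": "servo_tool", "body": {
  "deltas": [
    {"linear":[0,0,-5],"delta_rot":[0,0,0],"claw":0},
    {"linear":[0,0,-10],"delta_rot":[0,0,0],"claw":0},
    {"linear":[-1,1,-15.2],"delta_rot":[0,0,-0.1],"claw":0},
    {"linear":[-3,3,-15.2],"delta_rot":[0,0,-0.25],"claw":0},
    {"linear":[-6,5.5,-15.2],"delta_rot":[0,0,-0.4],"claw":0},
    {"linear":[-9,8.2,-15.2],"delta_rot":[0,0,-0.55],"claw":0},
    {"linear":[-9,8.2,-15.2],"delta_rot":[0,0,-0.635],"claw":0},
    {"linear":[-9,8.2,-15.2],"delta_rot":[0,0,-0.635],"claw":0}
  ]
}}

```text
time_s: 8.05
tool_pos: [0.5143, -0.1154, 0.1599]
eef_rot: [0.0, 0.762, 0.647, 0.0]
wrist_force: [0.3, 0.9, -0.9]
width: 0.0089
grip_force: 40.7
```

```bash
python3 - <<'E'
from h import *
s=sense();print(s['q'],s['width'],s['grip_force'],s['tool_pos'])
p=camera("wrist"); cv2.imwrite("pics/w5.png",p["pixels"])
go(.515,-.115,.0175,-9.2)
a=proj(p,[[.505,-.117,.04]])[0]; print(a)
m=col(p,(.505,-.117,.04),105,128,r=130); v,u=np.nonzero(m); print(m.sum(),u.min(),u.max(),v.min(),v.max())
for o in place_of(p,"bin_blue"): print(o["p"],at_z(p,o["location"],0))
import h
E
```

```text
[-0.25381177  0.5158666   0.52991923  2.14212355 -0.46287479  0.5941184
  0.44697086] 0.008854855008649494 40.72174429893494 [ 0.51426694 -0.11543408  0.15987932]
lin [-1.000e-02  6.000e-02  1.422e+01] rot [ 0.    -0.001 -0.002] curyaw -9.3 q7 0.45
[268.37471142 207.33940807]
9648 198 333 167 244
0.76 [ 0.49767165 -0.118713    0.        ]
```

View pics/w5.png

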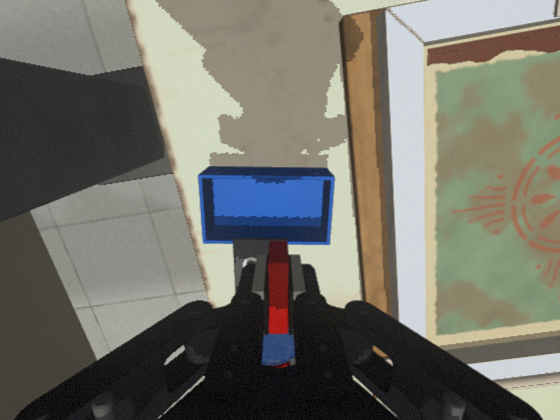

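```bash
python3 - <<'E'
from h import *
p=camera("wrist")
m=col(p,(.505,-.117,.04),105,128,r=80); v,u=np.nonzero(m); print(u.min(),u.max(),v.min(),v.max())
print(fit(p,m,BIN,.505,-.117,0,[np.radians(-9)]))
print([at_z(p,c,.048) for c in((200,175),(334,175),(331,243),(203,243))])
E
```

```text
198 333 168 245
(array([ 0.50294879, -0.11779597, -9.51816878]), np.float64(0.0718492642045021))
[array([ 0.45210008, -0.07474932,  0.048     ]), array([ 0.5673965 , -0.09371837,  0.048     ]), array([ 0.55789685, -0.15785738,  0.048     ]), array([ 0.43906172, -0.13828459,  0.048     ])]
```

{"method": "servo_tool", "body": {
  "deltas": [
    {"linear":[0,0.05,5],"delta_rot":[0,0,0],"claw":0},
    {"linear":[0,0.05,9],"delta_rot":[0,0,0],"claw":0},
    {"linear":[0,0.05,12],"delta_rot":[0,0,0],"claw":0},
    {"linear":[0,0.05,13.5],"delta_rot":[0,0,0],"claw":0},
    {"linear":[0,0.05,14.1],"delta_rot":[0,0,0],"claw":0},
    {"linear":[0,0.05,14.3],"delta_rot":[0,0,0],"claw":0},
    {"linear":[0,0.05,14.3],"delta_rot":[0,0,0],"claw":0},
    {"linear":[0,0.05,14.3],"delta_rot":[0,0,0],"claw":0}
  ]
}}

```text
time_s: 9.2
tool_pos: [0.5153, -0.1152, 0.017]
eef_rot: [0.0, 0.762, 0.648, 0.0]
wrist_force: [0.0, 0.0, -1.4]
width: 0.0092
grip_force: 40.7
```

{"method": "servo_tool", "body": {
  "deltas": [
    {"linear":[0,0,0.1],"delta_rot":[0,0,0],"claw":0},
    {"linear":[0,0,0.1],"delta_rot":[0,0,0],"claw":0.25},
    {"linear":[0,0,0.1],"delta_rot":[0,0,0],"claw":0.25},
    {"linear":[0,0,0.1],"delta_rot":[0,0,0],"claw":0.25},
    {"linear":[0,0,-2],"delta_rot":[0,0,0],"claw":0.25},
    {"linear":[0,0,-6],"delta_rot":[0,0,0],"claw":0.25},
    {"linear":[0,0,-12],"delta_rot":[0,0,0],"claw":0.25},
    {"linear":[0,0,-17],"delta_rot":[0,0,0],"claw":0.25}
  ]
}}

```text
time_s: 10.2
tool_pos: [0.5147, -0.1153, 0.1881]
eef_rot: [0.0, 0.762, 0.648, -0.0]
wrist_force: [0.4, 1.1, -0.4]
width: 0.0213
grip_force: 0.0
```

```bash
python3 - <<'E'
from h import *
s=sense();print(s['q'],s['width'],s['grip_force'],s['tool_pos'])
p=camera("wrist"); cv2.imwrite("pics/w6.png",p["pixels"])
print(place_of(p,"stop_left"))
m=col(p,(.505,-.117,.04),105,128,r=80); print(fit(p,m,BIN,.505,-.117,0,[np.radians(-9)]))
go(.48,-.336,.24,None)
E
```

```text
[-0.30596606  0.48289724  0.59941853  2.11839991 -0.43960752  0.66250008
  0.432179  ] 0.02127922979587729 0.0 [ 0.51471813 -0.11529563  0.18810493]
[{'location': [269.4, 192.6], 'p': 0.73}]
(array([  0.50300929,  -0.11801713, -10.03378972]), np.float64(0.19551146030426025))
lin [-22.3   -0.08  -4.95] rot [ 0.007 -0.001  0.   ] curyaw -9.2 q7 0.43
```

View pics/w6.png

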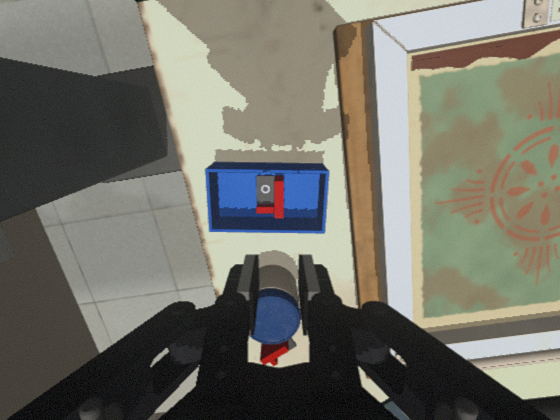

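{"method": "servo_tool", "body": {
  "deltas": [
    {"linear":[-2,0,-1],"delta_rot":[0,0,0.1],"claw":0.25},
    {"linear":[-6,0,-1],"delta_rot":[0,0,0.25],"claw":0.25},
    {"linear":[-11,0,-1],"delta_rot":[0,0,0.4],"claw":0.25},
    {"linear":[-16,0,-1],"delta_rot":[0,0,0.55],"claw":0.5},
    {"linear":[-20,0,-1],"delta_rot":[0,0,0.7],"claw":0.5},
    {"linear":[-22,0,-1],"delta_rot":[0,0,0.85],"claw":0.5},
    {"linear":[-22,0,-1],"delta_rot":[0,0,0.95],"claw":0.5},
    {"linear":[-22,0,-1],"delta_rot":[0,0,0.95],"claw":0.5}
  ]
}}

```text
time_s: 11.3
tool_pos: [0.4793, -0.3323, 0.1954]
eef_rot: [-0.0, 0.974, 0.228, -0.001]
wrist_force: [-0.4, -0.1, -0.4]
width: 0.0428
grip_force: 0.0
```

```bash
python3 - <<'E'
from h import *
s=sense();print(s['q'],s['width'],s['tool_pos'])
p=camera("wrist"); a=proj(p,[[.48,-.336,.01]])[0]; print(a)
A=np.radians(np.arange(0,360,30))
for o in outline_of(p,"stop_right"):
    print(o["p"],o["location"],o["pixels"].sum())
    if np.linalg.norm(o["location"]-a)<50:
        for k in "LR": print(k,fit(p,o["pixels"],FENCE[k]+FOOT,.48,-.336,0,A))
a=a.astype(int); cv2.imwrite("pics/w7.png",cv2.resize(p["pixels"][max(0,a[1]-60):a[1]+60,a[0]-65:a[0]+65],None,fx=3,fy=3))
for o in place_of(p,"stop_right"): print(o["p"],at_z(p,o["location"],0))
E
```

```text
[-0.03685521  0.61169186  0.85005175  1.99801811 -0.63117786  0.81819751
  0.06665634] 0.04276674666310588 [ 0.47925869 -0.33231757  0.19538349]
[281.39476938 188.02676583]
0.89 [440.5, 272.4] 1104
0.72 [279.9, 188.8] 1027
L (array([  0.47937561,  -0.33618081, 206.41695541]), np.float64(0.08708617091178894))
R (array([  0.47938566,  -0.33612665, 206.2961871 ]), np.float64(0.04065238684415817))
0.87 [ 0.48031379 -0.33595574  0.        ]
0.81 [ 0.46677277 -0.56077684  0.        ]
```

View pics/w7.png

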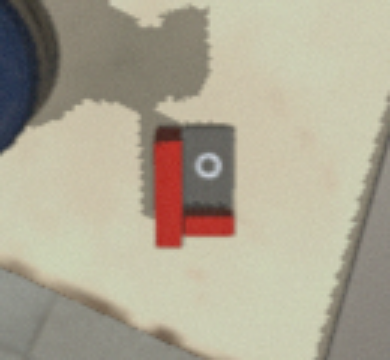

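```bash
python3 -c "
from h import *
go(.4786,-.3253,.0075,-63.7)"
```

```text
lin [ 0.2  -0.63 18.84] rot [-0.001  0.     0.003] curyaw -63.5 q7 0.07
```

{"method": "servo_tool", "body": {
  "deltas": [
    {"linear":[0.2,-0.6,5],"delta_rot":[0,0,0],"claw":0.42},
    {"linear":[0.2,-0.6,10],"delta_rot":[0,0,0],"claw":0.42},
    {"linear":[0.2,-0.6,15],"delta_rot":[0,0,0],"claw":0.42},
    {"linear":[0.2,-0.6,18],"delta_rot":[0,0,0],"claw":0.42},
    {"linear":[0.2,-0.6,18.7],"delta_rot":[0,0,0],"claw":0.42},
    {"linear":[0.2,-0.6,18.7],"delta_rot":[0,0,0],"claw":0.2},
    {"linear":[0.2,-0.6,18.7],"delta_rot":[0,0,0],"claw":0},
    {"linear":[0.2,-0.6,18.7],"delta_rot":[0,0,0],"claw":0}
  ]
}}

```text
time_s: 12.45
tool_pos: [0.4794, -0.3263, 0.0104]
eef_rot: [0.001, 0.974, 0.228, 0.001]
wrist_force: [-0.8, 0.8, 4.8]
width: 0.009
grip_force: 41.5
```

```bash
python3 -c "
from h import *
s=sense();print(s['q'],s['width'],s['grip_force'],s['tool_pos'])
go(.479,-.1,.26,-63.7); go(.5,.3,.26,-5)"
```

```text
[ 0.16801212  0.82415633  0.51655204  2.10131495 -0.9466439   0.46319837
  0.31804088] 0.008951612756081717 41.48533344268799 [ 0.47943981 -0.32632212  0.01043644]
lin [ 10.04 -20.26 -24.98] rot [ 0.002 -0.001  0.001] curyaw -63.6 q7 0.32
lin [ 29.69 -55.16 -25.01] rot [ 0.002 -0.    -1.023] curyaw -63.6 q7 0.32
```

{"method": "servo_tool", "body": {
  "deltas": [
    {"linear":[0,0,-5],"delta_rot":[0,0,0],"claw":0},
    {"linear":[0,0,-11],"delta_rot":[0,0,0],"claw":0},
    {"linear":[0,0,-17],"delta_rot":[0,0,0],"claw":0},
    {"linear":[1,-2,-22],"delta_rot":[0,0,-0.1],"claw":0},
    {"linear":[3,-6,-25],"delta_rot":[0,0,-0.2],"claw":0},
    {"linear":[5,-10,-25],"delta_rot":[0,0,-0.3],"claw":0},
    {"linear":[7.5,-14,-25],"delta_rot":[0,0,-0.4],"claw":0},
    {"linear":[10,-19,-25],"delta_rot":[0,0,-0.5],"claw":0}
  ]
}}

```text
time_s: 13.45
tool_pos: [0.4841, -0.1102, 0.26]
eef_rot: [0.0, 0.886, 0.463, 0.001]
wrist_force: [1.1, 0.6, -1.0]
width: 0.0088
grip_force: 40.7
```

```bash
python3 -c "
from h import *
s=sense();print(s['q'],s['width'],s['grip_force'],s['tool_pos'])
go(.5,.3,.26,-5)"
```

```text
[-0.52562564  0.38830664  0.87781419  2.11468675 -0.41339684  0.81367001
 -0.00216173] 0.008843873210415945 40.726967453956604 [ 0.48412093 -0.11024965  0.26003191]
lin [ 3.457e+01 -2.214e+01  1.000e-02] rot [ 0.002 -0.001 -0.521] curyaw -34.9 q7 -0.0
```

{"method": "servo_tool", "body": {
  "deltas": [
    {"linear":[4.5,-3,0],"delta_rot":[0,0,-0.1],"claw":0},
    {"linear":[9,-6,0],"delta_rot":[0,0,-0.2],"claw":0},
    {"linear":[14,-9,0],"delta_rot":[0,0,-0.3],"claw":0},
    {"linear":[19,-12,0],"delta_rot":[0,0,-0.4],"claw":0},
    {"linear":[24,-15.5,0],"delta_rot":[0,0,-0.52],"claw":0},
    {"linear":[29.5,-19,0],"delta_rot":[0,0,-0.52],"claw":0},
    {"linear":[34.6,-22.1,0],"delta_rot":[0,0,-0.52],"claw":0},
    {"linear":[34.6,-22.1,0],"delta_rot":[0,0,-0.52],"claw":0}
  ]
}}

```text
time_s: 14.45
tool_pos: [0.5004, 0.3045, 0.2589]
eef_rot: [-0.0, 0.736, 0.677, 0.0]
wrist_force: [-0.7, -0.6, -1.1]
width: 0.0089
grip_force: 40.7
```

```bash
python3 - <<'E'
from h import *
s=sense();print(s['q'],s['width'],s['tool_pos'])
p=camera("wrist"); cv2.imwrite("pics/w8.png",p["pixels"]); X=(.515,.322,.04); print(proj(p,[X]))
m=col(p,X,22,35,r=90); v,u=np.nonzero(m); print(m.sum(),u.min(),u.max(),v.min(),v.max())
print(fit(p,m,BIN,.515,.322,0,[np.radians(-5)]))
for o in outline_of(p,"bin_yellow"): print(o["p"],o["location"],fit(p,o["pixels"],BIN,.515,.322,0,[np.radians(-5)]))
for o in place_of(p,"bin_yellow"): print(o["p"],at_z(p,o["location"],0))
go(.515,.322,.16,-5)
E
```

```text
[-1.12179691  0.47504483  0.70430035  1.9254899  -0.39504308  0.88161512
 -0.29847779] 0.008945737526308709 [0.50040676 0.30450398 0.25889736]
[[288.60695604 166.04205086]]
5693 236 338 135 193
(array([ 0.51272326,  0.32309082, -4.30201447]), np.float64(0.01874011941254139))
0.85 [286.8, 164.4] (array([ 0.51310979,  0.32321724, -4.38133047]), np.float64(0.018448200076818466))
0.65 [0.5147952  0.32472526 0.        ]
0.34 [0.64346806 0.37106835 0.        ]
lin [2.55 1.14 9.95] rot [ 0.     0.    -0.004] curyaw -5.2 q7 -0.3
```

View pics/w8.png

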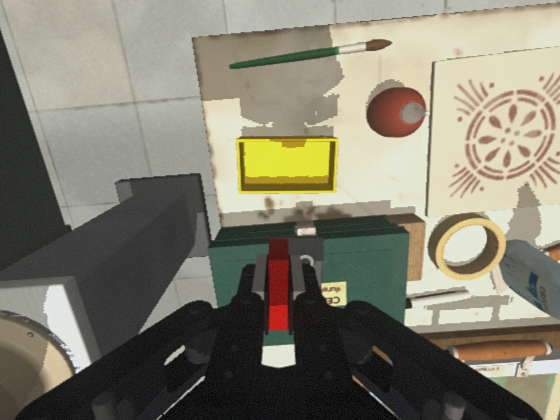

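```bash
python3 - <<'E'
from h import *
go(.5033,.3278,.019,-4.4)
p=camera("wrist")
for uv in((240,193),(335,193),(220,222),(400,215),(305,222)): print(uv,at_z(p,uv,0),at_z(p,uv,.048))
for uv in((215,245),(405,230),(305,235)): print(uv,at_z(p,uv,.05),at_z(p,uv,.08))
E
```

```text
lin [ 3.03 -0.08 24.05] rot [ 0.     0.    -0.015] curyaw -5.2 q7 -0.3
(240, 193) [0.44569682 0.27595191 0.        ] [0.45321399 0.2881558  0.048     ]
(335, 193) [0.57871011 0.26362285 0.        ] [0.5703675  0.27729679 0.048     ]
(220, 222) [0.41100546 0.23545848 0.        ] [0.42265904 0.25249058 0.048     ]
(400, 215) [0.67097181 0.22216218 0.        ] [0.65162842 0.24077966 0.048     ]
(305, 222) [ 5.33932403e-01  2.24056463e-01 -5.55111512e-17] [0.53092885 0.24244808 0.048     ]
(215, 245) [0.4117097  0.22205562 0.05      ] [0.41996618 0.23535078 0.08      ]
(405, 230) [0.65797854 0.22040506 0.05      ] [0.64528002 0.23384067 0.08      ]
(305, 235) [0.52966428 0.22532391 0.05      ] [0.52788401 0.23834097 0.08      ]
```

{"method": "servo_tool", "body": {
  "deltas": [
    {"linear":[1.5,0,5],"delta_rot":[0,0,-0.01],"claw":0},
    {"linear":[3,0,10],"delta_rot":[0,0,-0.01],"claw":0},
    {"linear":[3,-0.1,15],"delta_rot":[0,0,-0.015],"claw":0},
    {"linear":[3,-0.1,20],"delta_rot":[0,0,-0.015],"claw":0},
    {"linear":[3,-0.1,23],"delta_rot":[0,0,-0.015],"claw":0},
    {"linear":[3,-0.1,24],"delta_rot":[0,0,-0.015],"claw":0},
    {"linear":[3,-0.1,24.1],"delta_rot":[0,0,-0.015],"claw":0},
    {"linear":[3,-0.1,24.1],"delta_rot":[0,0,-0.015],"claw":0}
  ]
}}

```text
time_s: 15.65
tool_pos: [0.5041, 0.3284, 0.0194]
eef_rot: [0.0, 0.734, 0.679, 0.001]
wrist_force: [0.2, 0.7, -2.0]
width: 0.0089
grip_force: 41.1
```

{"method": "servo_tool", "body": {
  "deltas": [
    {"linear":[0,0,0.12],"delta_rot":[0,0,0],"claw":0},
    {"linear":[0,0,0.12],"delta_rot":[0,0,0],"claw":0.25},
    {"linear":[0,0,0.12],"delta_rot":[0,0,0],"claw":0.25},
    {"linear":[0,0,0.12],"delta_rot":[0,0,0],"claw":0.25},
    {"linear":[0,0,-2],"delta_rot":[0,0,0],"claw":0.25},
    {"linear":[0,0,-6],"delta_rot":[0,0,0],"claw":0.25},
    {"linear":[0,0,-12],"delta_rot":[0,0,-0.15],"claw":0.5},
    {"linear":[0,0,-17],"delta_rot":[0,0,-0.3],"claw":1}
  ]
}}

```text
time_s: 16.65
tool_pos: [0.5033, 0.3285, 0.1901]
eef_rot: [0.0, 0.622, 0.783, -0.0]
wrist_force: [0.6, -0.2, 0.1]
width: 0.057
grip_force: 0.0
```

{"method": "servo_tool", "body": {
  "deltas": [
    {"linear":[0,0,0],"delta_rot":[0,0,-0.17],"claw":1},
    {"linear":[0,0,0],"delta_rot":[0,0,-0.34],"claw":1},
    {"linear":[0,0,0],"delta_rot":[0,0,-0.51],"claw":1},
    {"linear":[0,0,0],"delta_rot":[0,0,-0.68],"claw":1},
    {"linear":[0,0,0],"delta_rot":[0,0,-0.85],"claw":1},
    {"linear":[0,0,0],"delta_rot":[0,0,-1.02],"claw":1},
    {"linear":[0,0,0],"delta_rot":[0,0,-1.19],"claw":1},
    {"linear":[0,0,0],"delta_rot":[0,0,-1.27],"claw":1}
  ]
}}

```text
time_s: 17.65
tool_pos: [0.5033, 0.3284, 0.1883]
eef_rot: [-0.0, 0.037, 0.999, -0.0]
wrist_force: [-0.4, 0.8, 0.3]
width: 0.0856
grip_force: 0.0
```

```bash
python3 - <<'E'
from h import *
s=sense();print(s['q'],s['width'],s['tool_pos'])
p=camera("wrist"); cv2.imwrite("pics/w9.png",p["pixels"]); X=(.515,.322,.04); print(proj(p,[X]))
m=col(p,X,22,35,r=90)
print(fit(p,m,BIN,.515,.322,0,[np.radians(-5)]))
for o in outline_of(p,"bin_yellow"): print(o["p"],o["location"],fit(p,o["pixels"],BIN,.515,.322,0,[np.radians(-5)]))
go(.513,.323,.04,85.6)
E
```

```text
[-0.78817839  0.50571919  0.16820954  1.94038726 -0.12544048  0.70549514
  0.95264762] 0.0856188533452148 [0.50325354 0.32836986 0.18829945]
[[272.89485546 207.13589894]]
(array([ 0.51328558,  0.32322678, -4.36385308]), np.float64(0.17769992351531982))
0.76 [274.5, 210.2] (array([ 0.5125863 ,  0.32335701, -4.6169144 ]), np.float64(0.17342518270015717))
lin [-1.01 -0.46 14.83] rot [ 0.    -0.     0.001] curyaw 85.6 q7 0.95
```

View pics/w9.png

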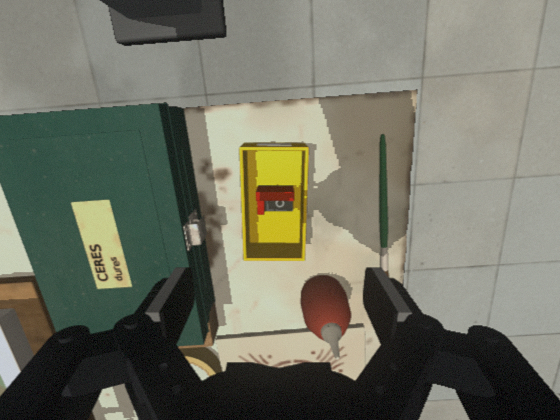

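{"method": "servo_tool", "body": {
  "deltas": [
    {"linear":[-1,-0.5,4],"delta_rot":[0,0,0],"claw":1},
    {"linear":[-1,-0.5,9],"delta_rot":[0,0,0],"claw":1},
    {"linear":[-1,-0.5,13],"delta_rot":[0,0,0],"claw":1},
    {"linear":[-1,-0.5,16.5],"delta_rot":[0,0,0],"claw":1},
    {"linear":[-1,-0.5,17.8],"delta_rot":[0,0,0],"claw":1},
    {"linear":[-1,-0.5,17.8],"delta_rot":[0,0,0],"claw":0.9},
    {"linear":[-1,-0.5,17.8],"delta_rot":[0,0,0],"claw":0.6},
    {"linear":[-1,-0.5,17.8],"delta_rot":[0,0,0],"claw":0.5}
  ],
  "newtons": 50
}}

```text
time_s: 18.75
tool_pos: [0.5134, 0.3233, 0.0116]
eef_rot: [0.001, 0.038, 0.999, 0.001]
wrist_force: [0.6, -0.6, -2.2]
width: 0.0654
grip_force: 56.5
```

```bash
python3 - <<'E'
from h import *
s=sense();print(s['q'],s['width'],s['tool_pos'],s['grip_force'],s['wrist_force'])
go(.513,.323,.25,85.6)
E
```

```text
[-0.71582141  0.76537402  0.09144848  2.02117561 -0.18000431  0.36058435
  1.01260102] 0.06538801211312707 [0.51339317 0.32329592 0.01159115] 56.46308898925781 [ 0.58056742 -0.55843939 -2.16509549]
lin [  0.    -0.   -23.84] rot [ 0.001  0.001 -0.   ] curyaw 85.6 q7 1.01
```

{"method": "servo_tool", "body": {
  "deltas": [
    {"linear":[0,0,-3],"delta_rot":[0,0,0],"claw":0.5},
    {"linear":[0,0,-8],"delta_rot":[0,0,0],"claw":0.5},
    {"linear":[0,0,-13],"delta_rot":[0,0,0],"claw":0.5},
    {"linear":[0,0,-18],"delta_rot":[0,0,0],"claw":0.5},
    {"linear":[0,0,-22],"delta_rot":[0,0,0],"claw":0.5},
    {"linear":[0,-3,-22],"delta_rot":[0,0,0.02],"claw":0.5},
    {"linear":[0,-8,-22],"delta_rot":[0,0,0.04],"claw":0.5},
    {"linear":[0,-13,-22],"delta_rot":[0,0,0.06],"claw":0.5}
  ]
}}

```text
time_s: 19.75
tool_pos: [0.5025, 0.192, 0.2312]
eef_rot: [0.001, 0.068, 0.998, 0.0]
wrist_force: [0.3, -0.4, -2.5]
width: 0.0649
grip_force: 58.4
```

```bash
python3 - <<'E'
from h import *
s=sense();print(s['q'],s['width'],s['tool_pos'],s['grip_force'],s['wrist_force'])
go(.504,-.117,.18,80.6)
E
```

```text
[-0.62876715  0.3805109   0.21487471  2.03894054 -0.11888269  0.73224362
  1.09356994] 0.06491640954571988 [0.50245678 0.19200022 0.23118123] 58.43395113945007 [ 0.28289945 -0.37449799 -2.50229761]
lin [ -4.36 -30.59   5.1 ] rot [0.001 0.001 0.027] curyaw 82.2 q7 1.09
```

{"method": "servo_tool", "body": {
  "deltas": [
    {"linear":[-0.5,-4,0],"delta_rot":[0,0,0.01],"claw":0.5},
    {"linear":[-1,-9,0],"delta_rot":[0,0,0.02],"claw":0.5},
    {"linear":[-2,-14,0],"delta_rot":[0,0,0.025],"claw":0.5},
    {"linear":[-2.5,-19,0],"delta_rot":[0,0,0.025],"claw":0.5},
    {"linear":[-3.5,-24,0],"delta_rot":[0,0,0.025],"claw":0.5},
    {"linear":[-4.1,-28,0],"delta_rot":[0,0,0.025],"claw":0.5},
    {"linear":[-4.4,-30.6,0],"delta_rot":[0,0,0.025],"claw":0.5},
    {"linear":[-4.4,-30.6,0],"delta_rot":[0,0,0.025],"claw":0.5}
  ]
}}

```text
time_s: 20.75
tool_pos: [0.5042, -0.1182, 0.2311]
eef_rot: [0.001, 0.083, 0.997, -0.0]
wrist_force: [0.6, -0.2, -3.2]
width: 0.0652
grip_force: 58.4
```

```bash
python3 - <<'E'
from h import *
s=sense();print(s['q'],s['width'],s['tool_pos'],s['grip_force'],s['wrist_force'])
p=camera("wrist"); cv2.imwrite("pics/w10.png",p["pixels"])
go(.504,-.117,.07,80.6)
E
```

```text
[-0.0729457   0.35944851  0.25872826  2.08242428 -0.13720077  0.71415963
  1.67852339] 0.06515866319428802 [ 0.5042355  -0.11820594  0.23106739] 58.36901843547821 [ 0.60476455 -0.20220947 -3.18425371]
lin [ 0.05 -0.06 16.09] rot [0.    0.001 0.   ] curyaw 80.6 q7 1.68
```

View pics/w10.png

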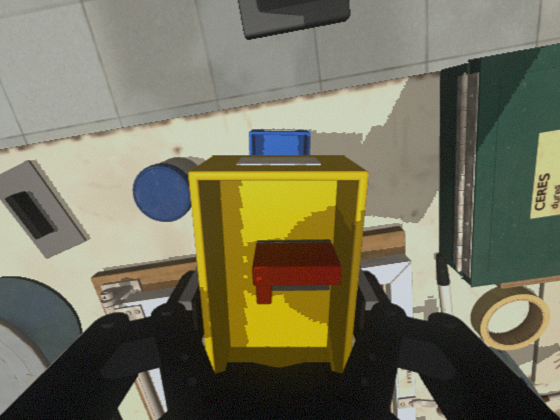

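```bash
python3 - <<'E'
from h import *
p=camera("wrist")
def near_end(x,y,yaw,z): 
    a=np.radians(yaw); c,s=np.cos(a),np.sin(a); return [[x-c*.06-s*k,y-s*.06+c*k,z] for k in(-.033,.033)]
print("blue pred",proj(p,near_end(.504,-.117,-9.4,.048)).round(1))
print("yel pred",proj(p,near_end(.504,-.1182,-9.4,.2675)).round(1))
im=p["pixels"]; g=cv2.resize(im[120:190,180:380],None,fx=4,fy=4,interpolation=cv2.INTER_CUBIC); cv2.imwrite("pics/w11.png",g)
E
```

```text
blue pred [[246.6 132.4]
 [308.5 132.4]]
yel pred [[183.  172.8]
 [364.5 172.6]]
```

View pics/w11.png

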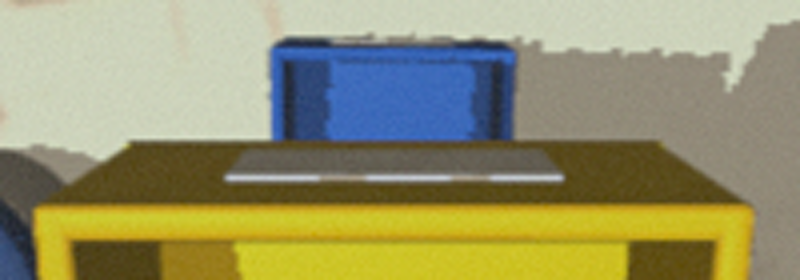

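{"method": "servo_tool", "body": {
  "deltas": [
    {"linear":[0,0.05,4],"delta_rot":[0,0,0],"claw":0.5},
    {"linear":[0,0.05,8],"delta_rot":[0,0,0],"claw":0.5},
    {"linear":[0,0.05,12],"delta_rot":[0,0,0],"claw":0.5},
    {"linear":[0,0.05,15],"delta_rot":[0,0,0],"claw":0.5},
    {"linear":[0,0.05,16.5],"delta_rot":[0,0,0],"claw":0.5},
    {"linear":[0,0.05,16.9],"delta_rot":[0,0,0],"claw":0.5},
    {"linear":[0,0.05,17.3],"delta_rot":[0,0,0],"claw":0.5},
    {"linear":[0,0.05,17.5],"delta_rot":[0,0,0],"claw":0.5}
  ]
}}

```text
time_s: 21.85
tool_pos: [0.5054, -0.1153, 0.056]
eef_rot: [0.001, 0.081, 0.997, -0.0]
wrist_force: [0.3, 0.1, -1.4]
width: 0.0653
grip_force: 60.2
```

{"method": "servo_tool", "body": {
  "deltas": [
    {"linear":[0,0,0.1],"delta_rot":[0,0,0],"claw":0.5},
    {"linear":[0,0,0.2],"delta_rot":[0,0,0],"claw":0.5},
    {"linear":[0,0,0.2],"delta_rot":[0,0,0],"claw":0.5},
    {"linear":[0,0,0.2],"delta_rot":[0,0,0],"claw":0.5},
    {"linear":[0,0,0.2],"delta_rot":[0,0,0],"claw":0.5},
    {"linear":[0,0,0.2],"delta_rot":[0,0,0],"claw":0.5},
    {"linear":[0,0,0.2],"delta_rot":[0,0,0],"claw":0.5},
    {"linear":[0,0,0.2],"delta_rot":[0,0,0],"claw":0.5}
  ]
}}

```text
time_s: 22.85
tool_pos: [0.5051, -0.1154, 0.0545]
eef_rot: [0.001, 0.081, 0.997, 0.0]
wrist_force: [-2.4, 1.1, 11.3]
width: 0.0652
grip_force: 62.0
```

{"method": "servo_tool", "body": {
  "deltas": [
    {"linear":[0,0,0.1],"delta_rot":[0,0,0],"claw":0.9},
    {"linear":[0,0,0],"delta_rot":[0,0,0],"claw":1},
    {"linear":[0,0,0],"delta_rot":[0,0,0],"claw":1},
    {"linear":[0,0,-2],"delta_rot":[0,0,0],"claw":1},
    {"linear":[0,0,-6],"delta_rot":[0,0,0],"claw":1},
    {"linear":[0,0,-11],"delta_rot":[0,0,0],"claw":1},
    {"linear":[0,0,-16],"delta_rot":[0,0,0],"claw":1},
    {"linear":[0,0,-18],"delta_rot":[0,0,0],"claw":1}
  ]
}}

```text
time_s: 23.85
tool_pos: [0.5056, -0.1156, 0.2361]
eef_rot: [0.002, 0.081, 0.997, 0.0]
wrist_force: [0.3, -0.2, -0.1]
width: 0.0855
grip_force: 0.0
```

```bash
python3 - <<'E'
from h import *
s=sense();print(s['q'],s['width'],s['tool_pos'])
p=camera("wrist"); cv2.imwrite("pics/w12.png",cv2.resize(p["pixels"],(800,600)))
m=col(p,(.505,-.117,.08),22,35,r=100)
print("yellow@43",fit(p,m,BIN,.505,-.117,.043,[np.radians(-9)]))
for o in outline_of(p,"bin_yellow"): print(o["p"],fit(p,o["pixels"],BIN,.505,-.117,.043,[np.radians(-9)]))
m=col(p,(.505,-.117,.03),105,128,r=90); print("blue px",m.sum())
go(.494,-.435,.2,-75.3); go(.494,-.435,.2,104.7)
E
```

```text
[-0.09213118  0.35362308  0.27730953  2.07779833 -0.14418829  0.72397728
  1.68559453] 0.08554670545581407 [ 0.50562396 -0.11563879  0.23610679]
yellow@43 (array([ 0.50520055, -0.11525142, -9.28760823]), np.float64(0.17863188683986664))
0.97 (array([ 0.504373  , -0.11499856, -9.33814393]), np.float64(0.1536458283662796))
0.23 (array([  0.69109053,  -0.21041564, -67.12102737]), np.float64(1.0))
blue px 69
lin [ -3.96 -31.72   3.55] rot [-0.     0.004 -0.418] curyaw 80.7 q7 1.69
lin [ -3.96 -31.72   3.55] rot [-0.     0.004 -0.418] curyaw 80.7 q7 1.69
```

View pics/w12.png

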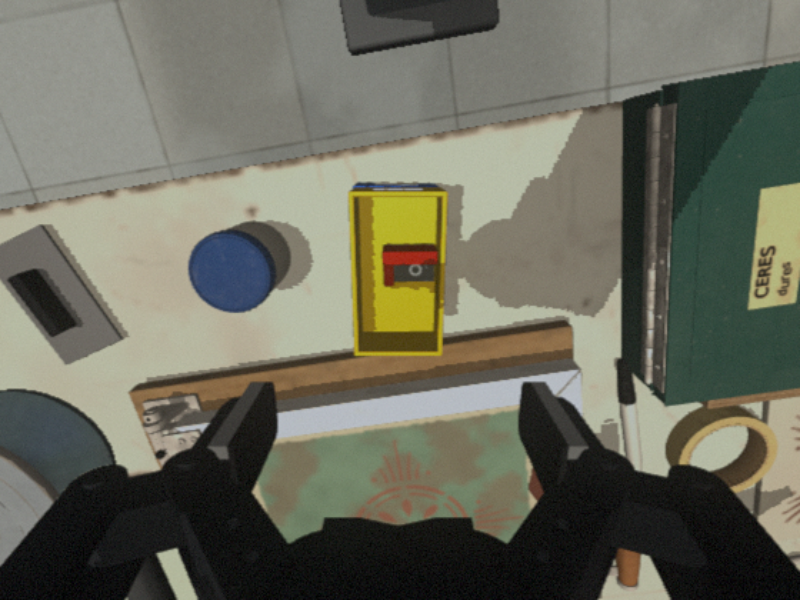

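{"method": "servo_tool", "body": {
  "deltas": [
    {"linear":[0,-4,0],"delta_rot":[0,0,0.17],"claw":1},
    {"linear":[-1,-8,0],"delta_rot":[0,0,0.34],"claw":0.8},
    {"linear":[-2,-13,0],"delta_rot":[0,0,0.51],"claw":0.6},
    {"linear":[-3,-18,0],"delta_rot":[0,0,0.68],"claw":0.5},
    {"linear":[-4,-23,0],"delta_rot":[0,0,0.85],"claw":0.5},
    {"linear":[-4,-28,2],"delta_rot":[0,0,1.02],"claw":0.5},
    {"linear":[-4,-31.7,3.5],"delta_rot":[0,0,1.19],"claw":0.5},
    {"linear":[-4,-31.7,3.5],"delta_rot":[0,0,1.36],"claw":0.5}
  ]
}}

```text
time_s: 24.95
tool_pos: [0.4905, -0.4376, 0.1955]
eef_rot: [-0.001, 0.693, 0.721, -0.002]
wrist_force: [0.2, 0.8, 1.0]
width: 0.0425
grip_force: 0.0
```

{"method": "servo_tool", "body": {
  "deltas": [
    {"linear":[0,0,0],"delta_rot":[0,0,0.17],"claw":0.5},
    {"linear":[0,0,0],"delta_rot":[0,0,0.34],"claw":0.5},
    {"linear":[0,0,0],"delta_rot":[0,0,0.51],"claw":0.5},
    {"linear":[0,0,0],"delta_rot":[0,0,0.68],"claw":0.5},
    {"linear":[0,0,0],"delta_rot":[0,0,0.85],"claw":0.5},
    {"linear":[0,0,0],"delta_rot":[0,0,1.02],"claw":0.5},
    {"linear":[0,0,0],"delta_rot":[0,0,1.19],"claw":0.5},
    {"linear":[0,0,0],"delta_rot":[0,0,1.36],"claw":0.5}
  ]
}}

```text
time_s: 25.95
tool_pos: [0.4927, -0.4343, 0.1966]
eef_rot: [-0.0, 0.992, 0.127, -0.001]
wrist_force: [-0.3, 0.3, 0.0]
width: 0.0424
grip_force: 0.0
```

```bash
python3 - <<'E'
from h import *
s=sense();print(s['q'],s['width'],s['tool_pos'])
p=camera("wrist"); cv2.imwrite("pics/w13.png",p["pixels"])
for o in outline_of(p,"lid"): print(o["p"],o["location"],o["pixels"].sum(),fit(p,o["pixels"],LID,.494,-.435,0,[np.radians(14.7)]))
for o in place_of(p,"lid"): print(o["p"],at_z(p,o["location"],0))
g=cv2.cvtColor(p["pixels"],cv2.COLOR_BGR2GRAY)
go(.494,-.435,.02,-75.3)
E
```

```text
[ 0.05698339  0.76974091  1.0096353   1.83271852 -0.77581212  0.99679202
  0.08263108] 0.042394776006425765 [ 0.49274402 -0.4343485   0.19659174]
0.88 [280.8, 180.4] 5758 (array([ 0.49395829, -0.43582031, 14.55431249]), np.float64(0.042929403483867645))
0.88 [ 0.49279471 -0.43477578  0.        ]
lin [ 0.14  0.11 17.67] rot [-0.001  0.003  0.006] curyaw -75.0 q7 0.09
```

View pics/w13.png

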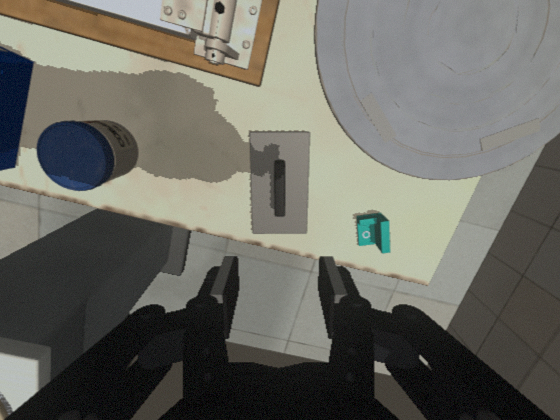

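```bash
python3 - <<'E'
from h import *
p=camera("wrist")
for uv in((318,70),(335,120),(370,160)):
  for z in (.05,.12): 
    P=at_z(p,uv,z)[:2]; print(uv,z,P.round(3),np.linalg.norm(P-[.494,-.4355]).round(3))
go(.494,-.4355,.0125,-75.4)
E
```

```text
(318, 70) 0.05 [ 0.615 -0.438] 0.121
(318, 70) 0.12 [ 0.604 -0.432] 0.11
(335, 120) 0.05 [ 0.578 -0.467] 0.09
(335, 120) 0.12 [ 0.577 -0.454] 0.085
(370, 160) 0.05 [ 0.551 -0.511] 0.095
(370, 160) 0.12 [ 0.556 -0.488] 0.081
lin [ 0.12  0.14 18.46] rot [-0.001  0.002  0.009] curyaw -74.9 q7 0.09
```

{"method": "servo_tool", "body": {
  "deltas": [
    {"linear":[0.1,0.15,5],"delta_rot":[0,0,0.01],"claw":0.5},
    {"linear":[0.1,0.15,10],"delta_rot":[0,0,0.01],"claw":0.5},
    {"linear":[0.1,0.15,14],"delta_rot":[0,0,0.01],"claw":0.5},
    {"linear":[0.1,0.15,17.5],"delta_rot":[0,0,0.01],"claw":0.5},
    {"linear":[0.1,0.15,18.4],"delta_rot":[0,0,0.01],"claw":0.5},
    {"linear":[0.1,0.15,18.4],"delta_rot":[0,0,0.01],"claw":0.2},
    {"linear":[0.1,0.15,18.4],"delta_rot":[0,0,0.01],"claw":0},
    {"linear":[0.1,0.15,18.4],"delta_rot":[0,0,0.01],"claw":0}
  ]
}}

```text
time_s: 27.15
tool_pos: [0.4951, -0.4366, 0.0158]
eef_rot: [0.001, 0.992, 0.125, 0.001]
wrist_force: [-1.3, -0.9, 5.9]
width: 0.0107
grip_force: 52.2
```

```bash
python3 - <<'E'
from h import *
s=sense();print(s['q'],s['width'],s['tool_pos'],s['grip_force'],s['wrist_force'])
go(.504,-.116,.24,80.6)
E
```

```text
[ 0.19767842  0.94124194  0.74221811  1.91874909 -1.00285361  0.70464209
  0.24431566] 0.010743682924482705 [ 0.49506791 -0.43661257  0.01580238] 52.173630595207214 [-1.26685196 -0.9360418   5.85426973]
lin [  8.83 -30.8  -22.47] rot [ 0.002 -0.001  0.414] curyaw -75.7 q7 0.24
```

{"method": "servo_tool", "body": {
  "deltas": [
    {"linear":[0,0,-3],"delta_rot":[0,0,0],"claw":0},
    {"linear":[0,0,-8],"delta_rot":[0,0,0],"claw":0},
    {"linear":[0,0,-13],"delta_rot":[0,0,0],"claw":0},
    {"linear":[0,0,-18],"delta_rot":[0,0,0],"claw":0},
    {"linear":[1,-3,-22],"delta_rot":[0,0,0.1],"claw":0},
    {"linear":[2,-8,-23],"delta_rot":[0,0,0.2],"claw":0},
    {"linear":[4,-13,-23],"delta_rot":[0,0,0.3],"claw":0},
    {"linear":[5.5,-18,-23],"delta_rot":[0,0,0.414],"claw":0}
  ]
}}

```text
time_s: 28.15
tool_pos: [0.5037, -0.2458, 0.2449]
eef_rot: [-0.0, 0.997, -0.083, 0.001]
wrist_force: [1.1, 0.2, -1.6]
width: 0.0105
grip_force: 51.3
```

```bash
python3 - <<'E'
from h import *
s=sense();print(s['q'],s['width'],s['tool_pos'],s['grip_force'],s['wrist_force'])
p=camera("wrist"); cv2.imwrite("pics/w14.png",p["pixels"])
m=col(p,(.505,-.116,.09),22,35,r=100); print(m.sum(),fit(p,m,BIN,.505,-.116,.043,[np.radians(-9)]))
go(.505,-.1155,.24,80.7)
E
```

```text
[-0.38181532  0.67911131  1.22388638  2.00710834 -0.76706617  1.02119205
 -0.51776934] 0.01047587224491973 [ 0.50370586 -0.24582795  0.24488689] 51.25169098377228 [ 1.07066772  0.2146413  -1.61136656]
6704 (array([ 0.50444182, -0.11525055, -9.53446727]), np.float64(0.22877199947834015))
lin [ -1.97 -12.09   0.4 ] rot [-0.007  0.003 -0.004] curyaw -99.5 q7 -0.53
```

{"method": "servo_tool", "body": {
  "deltas": [
    {"linear":[0,0,0],"delta_rot":[0,0,-0.17],"claw":0},
    {"linear":[0,0,0],"delta_rot":[0,0,-0.34],"claw":0},
    {"linear":[0,0,0],"delta_rot":[0,0,-0.51],"claw":0},
    {"linear":[0,0,0],"delta_rot":[0,0,-0.68],"claw":0},
    {"linear":[0,0,0],"delta_rot":[0,0,-0.85],"claw":0},
    {"linear":[0,0,0],"delta_rot":[0,0,-1.02],"claw":0},
    {"linear":[0,0,0],"delta_rot":[0,0,-1.19],"claw":0},
    {"linear":[0,0,0],"delta_rot":[0,0,-1.36],"claw":0}
  ]
}}

```text
time_s: 29.2
tool_pos: [0.5033, -0.2479, 0.2448]
eef_rot: [0.0, 0.825, 0.565, 0.0]
wrist_force: [0.1, -0.6, -1.2]
width: 0.0103
grip_force: 51.3
```

```bash
python3 - <<'E'
from h import *
s=sense();print(s['q'],s['width'],s['tool_pos'])
go(.504,-.1155,.24,80.7)
E
```

```text
[-0.19851573  0.49252615  0.81940723  1.99753501 -0.47790497  0.85139268
  0.51745819] 0.010287138910231352 [ 0.50325459 -0.24794326  0.24483408]
lin [12.38 -4.71  0.48] rot [ 0.000e+00 -1.000e-03  1.364e+00] curyaw -21.1 q7 0.52
```

{"method": "servo_tool", "body": {
  "deltas": [
    {"linear":[2,-1,0],"delta_rot":[0,0,-0.17],"claw":0},
    {"linear":[4,-2,0],"delta_rot":[0,0,-0.34],"claw":0},
    {"linear":[6,-3,0],"delta_rot":[0,0,-0.51],"claw":0},
    {"linear":[8,-3.5,0],"delta_rot":[0,0,-0.68],"claw":0},
    {"linear":[10,-4,0],"delta_rot":[0,0,-0.85],"claw":0},
    {"linear":[12.4,-4.7,0],"delta_rot":[0,0,-1.02],"claw":0},
    {"linear":[12.4,-4.7,0],"delta_rot":[0,0,-1.19],"claw":0},
    {"linear":[12.4,-4.7,0],"delta_rot":[0,0,-1.36],"claw":0}
  ]
}}

```text
time_s: 30.2
tool_pos: [0.505, -0.1151, 0.2448]
eef_rot: [0.0, 0.285, 0.958, 0.0]
wrist_force: [-0.0, 0.2, -1.6]
width: 0.0108
grip_force: 51.3
```

```bash
python3 - <<'E'
from h import *
s=sense();print(s['q'],s['width'],s['tool_pos'])
go(.504,-.1155,.14,80.7)
E
```

```text
[-0.21350688  0.35670011  0.44088039  2.0742419  -0.2196001   0.7536621
  1.35589563] 0.010843489304243083 [ 0.50501465 -0.11506324  0.24480134]
lin [ 0.07 -0.1  10.48] rot [ 0.     0.001 -0.417] curyaw 56.8 q7 1.36
```

Now finish the turn and come down to just above the mouth.

{"method": "servo_tool", "body": {
  "deltas": [
    {"linear":[0,0,0],"delta_rot":[0,0,-0.14],"claw":0},
    {"linear":[0.05,-0.1,2],"delta_rot":[0,0,-0.28],"claw":0},
    {"linear":[0.05,-0.1,4],"delta_rot":[0,0,-0.417],"claw":0},
    {"linear":[0.05,-0.1,7],"delta_rot":[0,0,-0.417],"claw":0},
    {"linear":[0.05,-0.1,10],"delta_rot":[0,0,-0.417],"claw":0},
    {"linear":[0.05,-0.1,11.5],"delta_rot":[0,0,-0.417],"claw":0},
    {"linear":[0.05,-0.1,12],"delta_rot":[0,0,-0.417],"claw":0},
    {"linear":[0.05,-0.1,12],"delta_rot":[0,0,-0.417],"claw":0}
  ]
}}

```text
time_s: 31.2
tool_pos: [0.5044, -0.116, 0.1247]
eef_rot: [0.0, 0.084, 0.996, -0.0]
wrist_force: [0.1, -0.1, -1.1]
width: 0.0105
grip_force: 51.2
```

```bash
python3 - <<'E'
from h import *
s=sense();print(s['tool_pos'],s['wrist_force'])
go(.504,-.1155,.1018,80.7)
p=camera("scene"); q=camera("wrist"); a=proj(p,[[.505,-.116,.07]])[0].astype(int)
c=cv2.resize(p["pixels"][a[1]-40:a[1]+40,a[0]-40:a[0]+40],(420,420),interpolation=cv2.INTER_CUBIC)
cv2.imwrite("pics/w15.png",cv2.resize(np.hstack([c,q["pixels"][:,90:470]]),(800,420)))
E
```

```text
[ 0.50436234 -0.11598369  0.12473025] [ 0.07563394 -0.10138282 -1.11003529]
lin [0.05 0.04 2.29] rot [-0.     0.001 -0.007] curyaw 80.3 q7 1.79
```

View pics/w15.png

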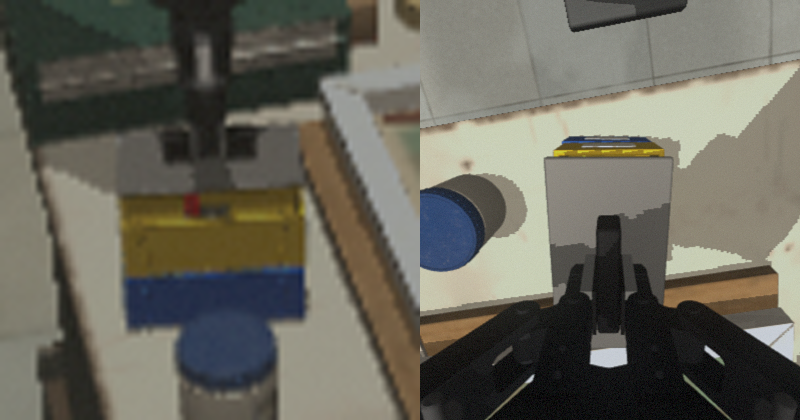

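{"method": "servo_tool", "body": {
  "deltas": [
    {"linear":[0,0,0.8],"delta_rot":[0,0,-0.005],"claw":0},
    {"linear":[0,0,1.4],"delta_rot":[0,0,-0.005],"claw":0},
    {"linear":[0,0,1.8],"delta_rot":[0,0,-0.005],"claw":0},
    {"linear":[0,0,2.1],"delta_rot":[0,0,-0.005],"claw":0},
    {"linear":[0,0,2.25],"delta_rot":[0,0,-0.005],"claw":0},
    {"linear":[0,0,2.35],"delta_rot":[0,0,-0.005],"claw":0},
    {"linear":[0,0,2.4],"delta_rot":[0,0,-0.005],"claw":0},
    {"linear":[0,0,2.4],"delta_rot":[0,0,-0.005],"claw":0}
  ]
}}

```text
time_s: 32.3
tool_pos: [0.5041, -0.1159, 0.1017]
eef_rot: [0.0, 0.082, 0.997, 0.0]
wrist_force: [-4.9, 1.1, 19.2]
width: 0.0108
grip_force: 54.1
```

{"method": "servo_tool", "body": {
  "deltas": [
    {"linear":[0,0,-0.1],"delta_rot":[0,0,0],"claw":0},
    {"linear":[0,0,-0.1],"delta_rot":[0,0,0],"claw":0.3},
    {"linear":[0,0,-0.1],"delta_rot":[0,0,0],"claw":0.4},
    {"linear":[0,0,-0.5],"delta_rot":[0,0,0],"claw":0.5},
    {"linear":[0,0,-3],"delta_rot":[0,0,0],"claw":0.5},
    {"linear":[0,0,-7],"delta_rot":[0,0,0],"claw":0.5},
    {"linear":[0,0,-11],"delta_rot":[0,0,0],"claw":0.5},
    {"linear":[0,0,-15],"delta_rot":[0,0,0],"claw":0.5}
  ]
}}

```text
time_s: 33.3
tool_pos: [0.5039, -0.1158, 0.2518]
eef_rot: [-0.0, 0.082, 0.997, -0.0]
wrist_force: [0.2, 1.4, -0.2]
width: 0.0424
grip_force: 0.0
```

```bash
python3 - <<'E'
from h import *
s=sense();print(s['tool_pos'],s['wrist_force'],s['width'])
p=camera("scene"); q=camera("wrist"); a=proj(p,[[.505,-.116,.07]])[0].astype(int)
for o in outline_of(q,"lid"): print(o["p"],o["location"],[fit(q,o["pixels"],LID,.505,-.115,z,[np.radians(-9)]) for z in (.086,.091)])
c=cv2.resize(p["pixels"][a[1]-40:a[1]+40,a[0]-40:a[0]+40],(420,420),interpolation=cv2.INTER_CUBIC)
cv2.imwrite("pics/w16.png",cv2.resize(np.hstack([c,q["pixels"][:,90:470]]),(800,420)))
E
```

```text
[ 0.5038683  -0.11584465  0.25176019] [ 0.15737846  1.40568271 -0.23398054] 0.04242928827720047
0.59 [281.9, 186.2] [(array([ 0.50459079, -0.11564446, -9.42930677]), np.float64(0.015219451859593391)), (array([ 0.50422167, -0.11581875, -9.42493242]), np.float64(0.043753646314144135))]
```

View pics/w16.png

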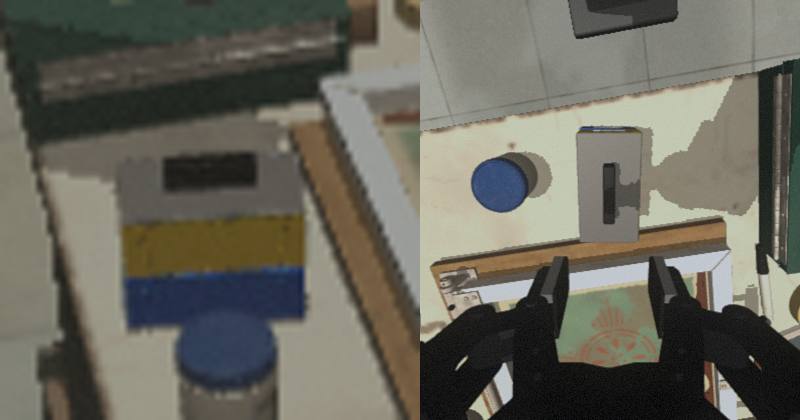

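The picture shows blue, yellow and grey lid stacked squarely and level. The lid fits best at the seated height, and the pot and bottle are untouched. Handing in.

```bash
python3 -c "
from h import *
print(finish_job())"
```

```text
the job is handed in; nothing more can be done
None
```

The left stop stands in the blue bin and the right stop in the yellow bin; the yellow bin is stacked on the blue and closed with the grey lid, all fully seated, pot and bottle left standing, and the job was handed in after about 33 s.

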